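Trip-test and re-close the main breaker on the mounting plate

TASK

Trip-test the main breaker, the widest of the three on the mounting plate: with the fingertips, press its round trip button gently until its toggle snaps over to off, let the button come back up, then push the toggle back until it snaps home to on, and withdraw. Do not touch the two narrower breakers, and neither shift nor pick up anything lying on the bench.

Things in the scene. Friction and masses are not known exactly. Their poses are not given: they have to be found in the camera images.
- plate: Grey sheet-steel mounting plate, fixed flat on the bench, 150 (x) by 236 (y) mm, top 9 mm above the bench. Origin: centre of its underside; x runs away from the robot, y to the left along the row of breakers. The three breakers stand on it in a row along y, 70 mm apart, in any order, all turned like the plate.
- main: Main breaker, fixed: three-pole, light grey cover on a dark base, widest of the three: 130 (x) by 75 (y) mm. Origin: centre of its underside on the plate's top; axes as the plate's. Heights above origin: terminal ends 52, cover 56, flat raised middle (nose, 56 in x by 67 in y) 66 mm. Toggle at the middle; trip button at x -12, y -27 mm. 19 mm lie between button centre and toggle flank.
- main_trip_top (a point): Centre of the top face of the main breaker's trip button: dark upright plunger, 10 mm across, standing 8 mm proud of the nose (83 mm above the bench) when up. Moves with the button.
- main_trip (a joint): Travel of the main breaker's trip button in m: 0 up, 0.006 bottomed, pressed straight down. Returns by its spring. It throws the toggle over at about 0.004; needs up to about 4.5 N on the way (a slight break-out near 0.001), 5 N at the bottom.
- main_toggle_tip (a point): Middle of the top edge of the main breaker's toggle, a dark bar 16 mm wide (y), 10 mm thick, rocking in x about an axis along y, 46 mm above the breaker's origin (20 mm below the nose). The tip is 44 mm from that axis, about 21 mm above the nose at either end. Moves with the toggle.
- main_toggle (a joint): Main breaker's toggle, rad: 0 = on, leaning 0.35 rad to +x (away from the robot; tip 15 mm beyond the breaker's centre); 0.7 = off or tripped, leaning as far to -x. On at the start. Only the ends are stable: from off it must be pushed to +x at its flank to below about 0.15, then runs home to 0 by itself; about 2 N halfway up the bar.
- small_a: Narrow two-pole breaker, fixed on the plate, 120 (x) by 50 (y) mm, same heights and axes as the main one, origin likewise; 11 mm wide toggle in the middle, trip button at x = -12, y = -14.5 mm. To be left alone. Its toggle stands on (0).
- small_a_toggle (a joint): Toggle of that narrow breaker (small_a), rad: 0 = on, 0.7 = off; on (0) at the start, must stay.
- small_a_trip (a joint): Trip button of that narrow breaker (small_a), m: 0 up, 0.006 bottomed; must stay up.
- small_b: Narrow two-pole breaker, fixed on the plate, 120 (x) by 50 (y) mm, same heights and axes as the main one, origin likewise; 11 mm wide toggle in the middle, trip button at x = -12, y = -14.5 mm. To be left alone. Its toggle stands off (0.7).
- small_b_toggle (a joint): Toggle of that narrow breaker (small_b), rad: 0 = on, 0.7 = off; off (0.7) at the start, must stay.
- small_b_trip (a joint): Trip button of that narrow breaker (small_b), m: 0 up, 0.006 bottomed; must stay up.
- meter: Pocket multimeter with orange holster, 118 x 78 x 41 mm, lying loose left of the plate. Origin: centre of its underside. Bystander.
- tweezers: Steel tweezers, 126 mm long, 13 mm wide, 9 mm high, lying loose right of the plate. Origin: centre of its underside. Bystander.
- driver: Screwdriver with red handle, 150 mm long, 14 mm thick, lying loose behind the plate. Origin: centre of its underside. Bystander.
- roll: Roll of orange-brown tape, 60 mm across, 18 mm high, lying loose left of the plate. Origin: centre of its underside. Bystander.
- long_driver: Screwdriver with yellow handle, 160 mm long, 14 mm thick, lying loose left of the plate. Origin: centre of its underside. Bystander.

How it is judged:
By the outcome, as a careful person would: the job done as asked, in the order asked, and still so for the second after the job is handed in, with the robot touching nothing.
It also fails if it takes over 45 s, if anything falls off the work surface, if the arm or the gripper's body presses on something with over 40 N, if the wrist force passes 120 N, or if a joint passes its speed limit or range.

ROBOT

A 7-joint arm with a two-finger parallel gripper is mounted at the origin on a cart in front of the work surface, level with it; the furniture and walls round the work are solid. World frame = base frame: x ahead of the robot, y to its left, z up, the work surface at z = 0. Lengths are in m, angles in rad, forces in N, time in s.
With the tool pointing down it reaches from about 0.35 to 0.9 m from the base axis. Payload 8.1 kg.
Tool frame: the origin (TCP) lies midway between the tips of the shut fingers; the grasp point (between the pads) lies 19 mm behind it; z points along the fingers, y is the line along which they close (so a half turn about z gives the same grasp; the last joint's range is limited). The gripper opens to 92 mm and grips with 3 to 60 N. Pads are 19 mm wide; open, the fingers measure 130 mm over their backs; the gripper's body (75 mm by 190 mm) begins 47 mm behind the grasp point.
Start: joints at [-1.417, 0.434, 0.025, 1.573, -0.012, 1.134, -0.075], TCP at [0.159, 0.605, 0.197] pointing down, gripper open.
Joint ranges: [-2.62, 2.62], [-0.44, 2.09], [-1.27, 1.32], [0.08, 2.57], [-1.32, 4.46], [0.12, 2], [-2.74, 2.74]. Speed limits (rad/s): [2.22, 2.22, 3.01, 3.01, 3.14, 3.14, 3.14].

INTERFACE

Orientations are given as a rotation vector (axis times angle).
In Python, from cell import arm gives the robot as it stands.
- The arm moves only by the tool carry_out, never from a script. Its arguments are lists of equal length, an entry for each row: "claw": the finger opening in cm, from 0 to 9.18; "delta_pos": the shift along the tool's x, y, z in cm, a list of three; "angular": the turn, a rotation vector about the tool's x, y, z in rad, a list of three. In form: {"claw": [claw, ...], "delta_pos": [[dx, dy, dz], ...], "angular": [[ax, ay, az], ...]}. A call has 1 to 20 rows; each row shifts and turns the commanded pose from where the row before left it, along the tool's axes as they then stand; what a row does not reach is not made up. A row lasts 1/10 s, in which the tool goes at most 50 mm and 8.59 degrees, less where a joint would pass 70% of its speed; a pose out of reach is approached as far as the arm can. A call with a gripper value outside its range is refused whole. The fingers move at their own pace and stop on an object; "force" is the grip in N (left out, the last holds). Time passes only in rows, so rows that do not move let the fingers close. It gives the time, the measured TCP pose, the force, the opening and the grip force at its end, in the units of the state.
- arm.observe(): the state, without advancing time (a new reading comes with each control period).
- arm.get_image(name): name is "side" or "top"; returns a dict with "frame" (420x560x3 uint8, red, green, blue), "mtx" (3x3 intrinsics, pixels), "dist" ([k1, k2, p1, p2, k3] as OpenCV has them; the pictures are not rectified), "T" (4x4, takes a point from camera to world coordinates). Camera axes: x right, y down, z forward; pixel columns grow to the right and rows downward; lengths in m; the calibration is good to about 2 mm. A picture is of the moment at which its call begins. There is no depth.
- arm.sign_off(): hands the job in; it is judged then, once.
Trained networks look in a picture, given as the dict that the camera call returned (one of the last four; its "shot" number tells which), for a name from the list of things; names that differ only in an ending like _2 or _b are one class to them, and where a whole thing is asked for, a point or a joint stands for the part that bears it (a point fixed in the world has none). Each returns a list of dicts, best first, with "conf" (0 to 1); they miss things now and then, are a little off and sometimes report something else, mostly with a low value. They report only what shows in the picture. A call takes as long as a camera call.
- arm.look_for(label, picture): "centre" ([column, row] as shares, 0 to 1, of the picture: columns of its width, rows of its height, amid what is visible of it).
- arm.trace(label, picture): "region" (420x560 bool, what is visible of it) and "centre" ([column, row] as shares, 0 to 1, of the picture: columns of its width, rows of its height, amid what is visible of it).
- arm.place_of(label, picture): "centre" ([column, row] as shares, 0 to 1, of the picture: columns of its width, rows of its height: a listed point, or the origin of a listed thing).
The state is a dict: "clock": time; "joints": joint angles; "dq": joint speeds; "joint_efforts": joint torques, N m; "position": TCP position; "ee_rot": TCP orientation; "force": force on the tool from outside, world axes, zero at the start; "ft_torque": the same for the moment, N m; "width": opening from 0.0 (shut) to 1.0 (fully open); "gripper_force": force on a finger pad.
Only numpy, scipy, OpenCV 4.12 (cv2) and the standard library are available. Lean on these libraries where they do the work, as an engineer would, in place of code of your own. Each camera call takes 0.05 s, during which the arm holds its last target. There are 200 camera calls.

## Working session

There is one attempt and no reset: what is moved stays moved. The work goes in short steps, Python scripts to look and compute and a tool call to move; the robot and the scene stay as the last step left them, time stands still between calls to the robot, and variables do not carry over. Pictures are saved under pics/ and viewed, at most 10 in all, crops included, and the job is handed in when it is done.

Besides the shell and the picture viewer there is one more tool, called after "Request:" as a command line: name --argument value ..., lists and objects as JSON in quotes. carry_out: Moves the arm, as the interface text tells. Its arguments: {"type":"object","properties":{"claw":{"type":"array","items":{"type":"number"}},"delta_pos":{"type":"array","items":{"type":"array","items":{"type":"number"}}},"angular":{"type":"array","items":{"type":"array","items":{"type":"number"}}},"force":{"type":"number"}},"required":["claw","delta_pos","angular"]}

```bash
mkdir -p pics; ls
cat > h.py <<'E'
import numpy as np, cv2
from cell import arm
def ray(p,c):
    uv=np.array([[[c[0]*560,c[1]*420]]],float)
    n=cv2.undistortPoints(uv,p["mtx"],p["dist"])[0,0]
    T=p["T"]; d=T[:3,:3]@np.array([n[0],n[1],1]); return T[:3,3],d/np.linalg.norm(d)
def tri(rs):
    A=sum(np.eye(3)-np.outer(d,d) for o,d in rs); b=sum((np.eye(3)-np.outer(d,d))@o for o,d in rs)
    X=np.linalg.solve(A,b); return X,[np.linalg.norm((np.eye(3)-np.outer(d,d))@(X-o)) for o,d in rs]
def atz(r,z): o,d=r; return o+d*(z-o[2])/d[2]
def proj(p,X):
    Ti=np.linalg.inv(p["T"]); return cv2.projectPoints(np.atleast_2d(X).astype(float),cv2.Rodrigues(Ti[:3,:3])[0],Ti[:3,3],p["mtx"],p["dist"])[0][:,0]
E
python3 - <<'E'
from h import *
s=arm.observe(); print({k:np.round(v,3) for k,v in s.items()})
P={n:arm.get_image(n) for n in("side","top")}
for n in P: cv2.imwrite(f"pics/{n}0.png",np.ascontiguousarray(P[n]["frame"][...,::-1])); print(n,np.round(P[n]["T"],3).tolist(), np.round(P[n]["mtx"][0,0]))
for l in["plate","main","main_trip_top","main_toggle_tip","small_a","meter"]:
    for n in P:
        for r in arm.place_of(l,P[n])[:3]: print(l,n,np.round(r["centre"],4),np.round(r["conf"],2),np.round(atz(ray(P[n],r["centre"]),{"main_trip_top":.083,"main_toggle_tip":.096,"main":.009,"small_a":.009}.get(l,0)),4))
E
```

```text
pics
{'clock': np.float64(0.0), 'joints': array([-1.417,  0.435,  0.025,  1.574, -0.012,  1.134, -0.075]), 'dq': array([ 0.   ,  0.001,  0.001, -0.   , -0.   ,  0.001, -0.   ]), 'joint_efforts': array([-0.0000e+00, -6.6785e+01,  9.8500e-01, -3.1447e+01, -6.0000e-02,
        4.3000e-02,  0.0000e+00]), 'position': array([0.159, 0.604, 0.196]), 'ee_rot': array([ 4.020e-01,  3.116e+00, -2.000e-03]), 'force': array([-0.281, -0.154,  0.016]), 'ft_torque': array([0.01 , 0.002, 0.044]), 'gripper_force': np.float64(0.0), 'width': np.float64(1.002)}
side [[-0.968, -0.213, 0.134, 0.404], [-0.251, 0.821, -0.512, 0.3], [-0.001, -0.53, -0.848, 0.936], [0.0, 0.0, 0.0, 1.0]] 407.0
top [[0.019, -0.99, 0.139, 0.354], [-1.0, -0.019, -0.001, -0.229], [0.004, -0.139, -0.99, 1.269], [0.0, 0.0, 0.0, 1.0]] 521.0
main side [0.5111 0.4883] 0.95 [ 0.5281 -0.2679  0.009 ]
main top [0.5179 0.5131] 0.77 [ 0.5286 -0.2728  0.009 ]
main top [0.5093 0.419 ] 0.64 [ 0.6267 -0.2596  0.009 ]
main_trip_top side [0.498  0.8402] 0.27 [0.448  0.1227 0.083 ]
main_trip_top top [0.5073 0.4169] 0.2 [ 0.6128 -0.2551  0.083 ]
main_toggle_tip side [0.5102 0.4324] 0.6 [ 0.5345 -0.2822  0.096 ]
main_toggle_tip top [0.5245 0.4888] 0.55 [ 0.5402 -0.2779  0.096 ]
small_a side [0.4989 0.5398] 0.8 [ 0.5293 -0.199   0.009 ]
small_a side [0.5246 0.4212] 0.67 [ 0.5299 -0.3639  0.009 ]
small_a top [0.5732 0.5229] 0.95 [ 0.5199 -0.3485  0.009 ]
small_a top [0.4691 0.5107] 0.58 [ 0.5298 -0.2062  0.009 ]
meter side [0.5002 0.8393] 0.64 [0.4498 0.104  0.    ]
meter top [0.2332 0.5843] 0.78 [0.4485 0.115  0.    ]
```

Run:
```python
import cv2
for n,b in(("side",(120,330,170,420)),("top",(130,300,180,380))):
    i=cv2.imread(f"pics/{n}0.png")
    c=i[b[0]:b[1],b[2]:b[3]]; c=cv2.resize(c,None,fx=3,fy=3,interpolation=cv2.INTER_CUBIC); cv2.imwrite(f"pics/{n}0c.png",c); print(c.shape)
```

```text
(630, 750, 3)
(510, 600, 3)
```

View pics/side0c.png

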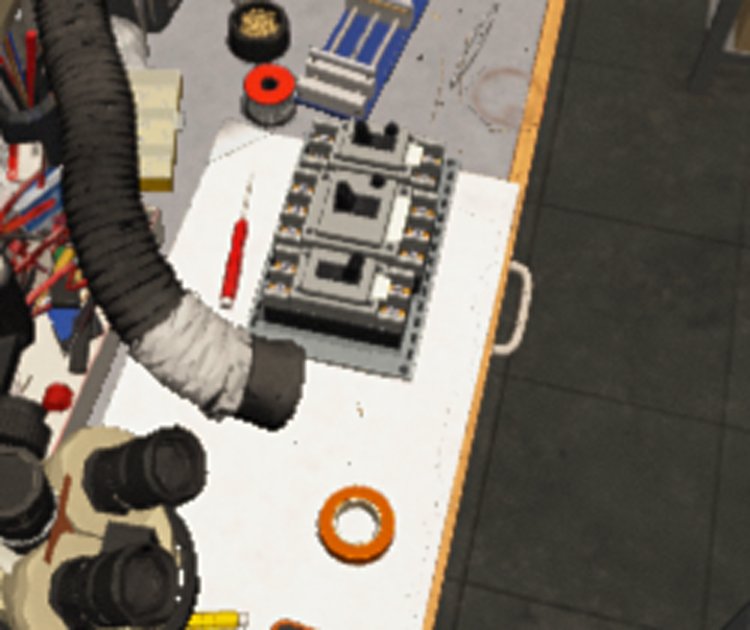

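View pics/top0c.png

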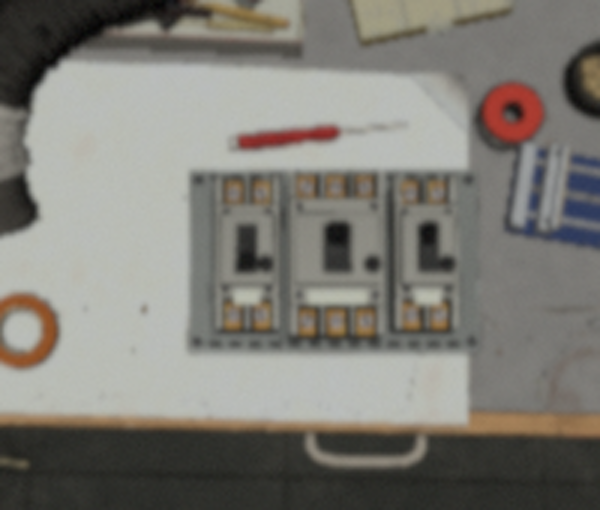

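View pics/side0.png

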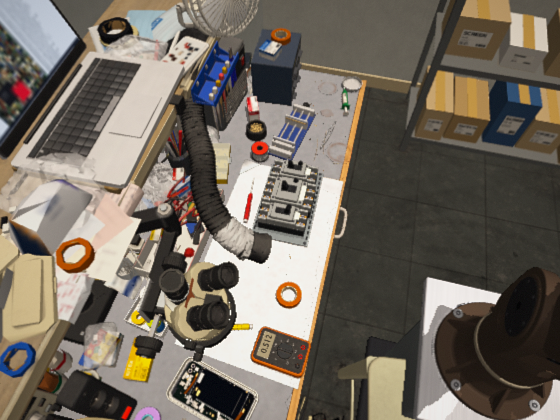

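The main breaker is the middle one. Its button is at about (296,180) in the side view and (304,218) in the top view. A hose and a microscope stand left of the plate and will need avoiding.

Run:
```python
import cv2,numpy as np
a=cv2.imread("pics/side0.png")[150:245,250:330]; b=cv2.imread("pics/top0.png")[182:252,240:345]
a=cv2.resize(a,None,fx=6,fy=6,interpolation=cv2.INTER_CUBIC); b=cv2.resize(b,None,fx=7,fy=7,interpolation=cv2.INTER_CUBIC)
cv2.imwrite("pics/sz.png",a); cv2.imwrite("pics/tz.png",b); print(a.shape,b.shape)
```

```text
(570, 480, 3) (490, 735, 3)
```

View pics/sz.png

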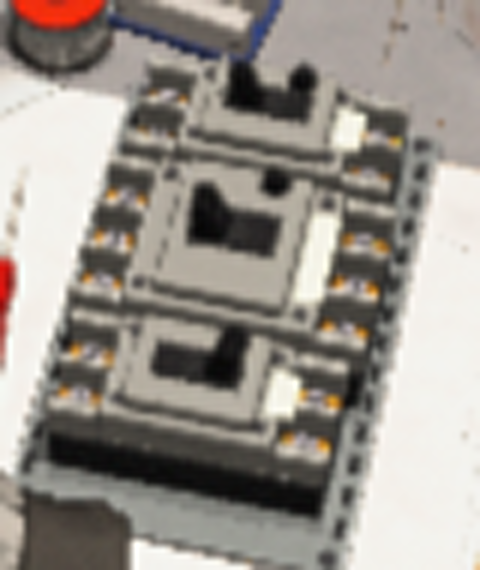

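View pics/tz.png

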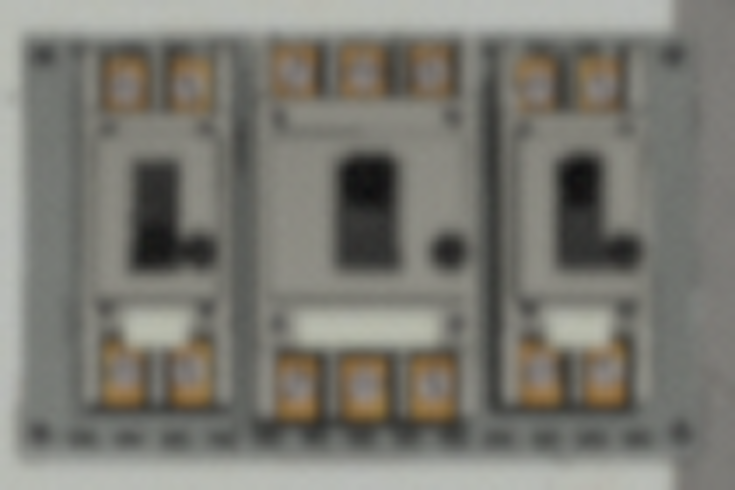

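View pics/top0.png

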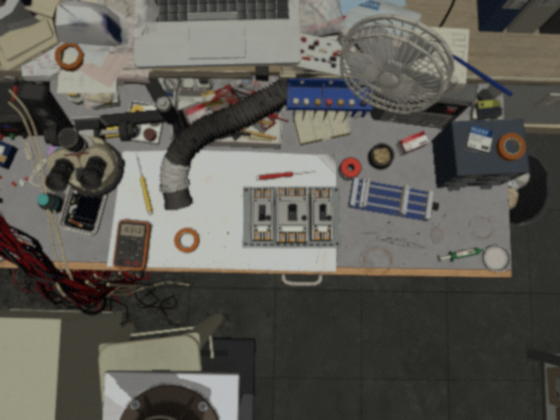

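```bash
cat > fit.py <<'E'
from h import *
from scipy.optimize import least_squares
P={n:arm.get_image(n) for n in("side","top")}
Z=lambda u,v,k,o:[(u+.5)/k-.5+o[0],(v+.5)/k-.5+o[1]]
t=lambda u,v:("top",Z(u,v,7,(240,182))); s=lambda u,v:("side",Z(u,v,6,(250,150)))
f=lambda q:ray(P[q[0]],[(q[1][0]+.5)/560,(q[1][1]+.5)/420])
for nm,a,b in[("button",t(449,250),s(276,178)),("buttonR",t(624,250),s(302,76)),("tip",t(367,172),s(209,193)),("hose end",("top",[176,207]),("side",[258,258])),("hose up",("top",[172,157]),("side",[196,205])),("scope",("top",[91,172]),("side",[222,272])),("plateNR",t(698,457),s(437,145))]:
    X,e=tri([f(a),f(b)]); print(nm,np.round(X,4),np.round(e,4))
obs=[(-12,-27,83,t(449,250)),(-12,-27,83,s(276,178)),(-12,-84.5,83,t(624,250)),(-12,-84.5,83,s(302,76)),(-12,55.5,83,t(200,250)),
(75,118,9,t(22,38)),(75,-118,9,t(688,38)),(-75,118,9,t(20,460)),(-75,-118,9,t(698,457)),(-75,-118,9,s(437,145)),(-75,118,9,s(330,568))]
def W(q,m): c,s_=np.cos(q[2]),np.sin(q[2]); return np.array([q[0]+(c*m[0]-s_*m[1])/1e3,q[1]+(s_*m[0]+c*m[1])/1e3,m[2]/1e3])
# main is at y offset 0 of plate?
def res(q): return np.concatenate([proj(P[o[3][0]],W(q,o))[0]-o[3][1] for o in obs])
r=least_squares(res,[.53,-.27,0],loss="soft_l1"); print(r.x,np.round(res(r.x).reshape(-1,2),1).tolist())
for n in P:
  m=[o for o in obs if o[3][0]==n]; rr=least_squares(lambda q:np.concatenate([proj(P[n],W(q,o))[0]-o[3][1] for o in m]),r.x,loss="soft_l1"); print(n,rr.x,W(rr.x,(-12,-27,83)))
for m in[(-12,-27,83),(15,0,96),(-15,0,96)]: print(m,W(r.x,m))
E
python3 fit.py
```

```text
button [ 0.5127 -0.3028  0.0842] [0.0008 0.0008]
buttonR [ 0.5142 -0.3603  0.083 ] [0.0006 0.0006]
tip [ 0.5353 -0.2749  0.1032] [0.0005 0.0005]
hose end [ 0.5235 -0.026   0.1776] [0.0058 0.0058]
hose up [ 0.6149 -0.0358  0.3222] [0.0244 0.0244]
scope [0.546  0.0915 0.3694] [0.0026 0.0026]
plateNR [ 0.4529 -0.3947  0.0075] [0.0003 0.0003]
[ 0.5261431  -0.2751434   0.01988349] [[0.3, 0.1], [-0.6, 0.7], [0.3, 0.1], [-0.4, 0.4], [-0.1, 0.1], [0.1, -0.7], [0.8, -0.7], [-0.1, -0.0], [0.6, 0.3], [0.2, 0.1], [1.7, 3.0]]
side [ 0.52792141 -0.27855321 -0.00196474] [ 0.51586839 -0.30552958  0.083     ]
top [ 0.5258766  -0.27453594  0.02258752] [ 0.51448947 -0.30180008  0.083     ]
(-12, -27, 83) [ 0.51468229 -0.30237665  0.083     ]
(15, 0, 96) [ 0.54114013 -0.27484517  0.096     ]
(-15, 0, 96) [ 0.51114606 -0.27544164  0.096     ]
```

Request:
carry_out --claw '[0,0,0,0,0,0,0,0,0,0,0,0,0,0,0,0]' --delta_pos '[[0,0,-2],[0,0,-2],[0,0,-2],[0,0,-2],[0,0,-2],[0,-2,0],[0,-2,0],[0,-2,0],[0,-2,0],[0,-2,0],[0,-2,0],[0,-2,0],[0,-2,0],[0,-2,0],[0,-2,0],[0,-2,0]]' --angular '[[0,0,0],[0,0,0],[0,0,0],[0,0,0],[0,0,0],[0,0,0],[0,0,0],[0,0,0],[0,0,0],[0,0,0],[0,0,0],[0,0,0],[0,0,0],[0,0,0],[0,0,0],[0,0,0]]' --force 20

```text
clock: 2.4
position: [0.1027, 0.3909, 0.2966]
ee_rot: [0.402, 3.116, 0.001]
force: [-0.1, 0.5, 0.4]
width: 0.006
gripper_force: 0.0
```

Request:
carry_out --claw '[0,0,0,0,0,0,0,0,0,0,0,0,0,0,0,0,0,0,0,0]' --delta_pos '[[-2,-0.05,0],[-2,-0.05,0],[-2,-0.05,0],[-2,-0.05,0],[-2,-0.05,0],[-2,-0.05,0],[-2,-0.05,0],[-2,-0.05,0],[-2,-0.05,0],[-2,-0.05,0],[-2,-0.05,0],[-2,-0.05,0],[-2,-0.05,0],[-2,-0.05,0],[-2,-0.05,0],[-2,-0.05,0],[-2,-0.05,0],[-2,-0.05,0],[-2,-0.05,0],[-2,-0.05,0]]' --angular '[[0,0,0.05],[0,0,0.05],[0,0,0.05],[0,0,0.05],[0,0,0.05],[0,0,0.05],[0,0,0.05],[0,0,0.05],[0,0,0.05],[0,0,0.05],[0,0,0.05],[0,0,0.05],[0,0,0.05],[0,0,0.05],[0,0,0.05],[0,0,0.05],[0,0,0.05],[0,0,0.05],[0,0,0.05],[0,0,0.05]]'

```text
clock: 4.4
position: [0.3823, 0.1267, 0.2965]
ee_rot: [1.852, 2.537, 0.0]
force: [-0.0, 0.5, -0.0]
width: 0.005
gripper_force: 0.0
```

Request:
carry_out --claw '[0,0,0,0,0,0,0,0,0,0,0,0,0,0,0,0,0]' --delta_pos '[[-2,-0.05,0],[-2,-0.05,0],[-2,-0.05,0],[-2,-0.05,0],[-2,-0.05,0],[-2,-0.05,0],[-2,-0.05,0],[-2,-0.05,0],[-2,-0.05,0],[-2,-0.05,0],[-2,-0.05,0],[-2,-0.05,0],[-2,-0.05,0],[-2,-0.05,0],[-2,-0.05,0],[-2,-0.05,0],[-2,-0.05,0]]' --angular '[[0,0,0.05],[0,0,0.05],[0,0,0.05],[0,0,0.05],[0,0,0.05],[0,0,0.05],[0,0,0.05],[0,0,0.05],[0,0,0.05],[0,0,0.05],[0,0,0.05],[0,0,0.05],[0,0,0.05],[0,0,0.05],[0,0,0.05],[0,0,0.05],[0,0,0.05]]'

```text
clock: 6.1
position: [0.3444, -0.2011, 0.2965]
ee_rot: [-2.734, -1.548, -0.0]
force: [0.3, 0.1, 0.0]
width: 0.006
gripper_force: 0.0
```

Request:
carry_out --claw '[0,0,0,0,0,0,0,0,0,0,0,0,0,0,0,0,0,0,0]' --delta_pos '[[0,0,0],[0,0,0],[0,0,0],[0,0,0],[-1.05,1.67,0],[-1.05,1.67,0],[-1.05,1.67,0],[-1.05,1.67,0],[-1.05,1.67,0],[-1.05,1.67,0],[-1.05,1.67,0],[-1.05,1.67,0],[-1.05,1.67,0],[-1.05,1.67,0],[0,0,3],[0,0,3],[0,0,3],[0,0,3],[0,0,3]]' --angular '[[0,0,-0.14],[0,0,-0.14],[0,0,-0.14],[0,0,-0.14],[0,0,0],[0,0,0],[0,0,0],[0,0,0],[0,0,0],[0,0,0],[0,0,0],[0,0,0],[0,0,0],[0,0,0],[0,0,0],[0,0,0],[0,0,0],[0,0,0],[0,0,0]]'

```text
clock: 8.0
position: [0.5142, -0.3013, 0.1454]
ee_rot: [2.196, 2.246, -0.001]
force: [-0.2, 1.5, -0.2]
width: 0.005
gripper_force: 0.0
```

Run:
```python
from h import *
s=arm.observe(); R=cv2.Rodrigues(np.array(s["ee_rot"]))[0]; print(s["position"],np.round(R,3).tolist(),s["joints"])
p=arm.get_image("side"); q=arm.get_image("top")
print(proj(p,[s["position"],[.5138,-.3025,.0835]]))
a=cv2.resize(p["frame"][90:250,220:360],None,fx=3.5,fy=3.5,interpolation=cv2.INTER_CUBIC); b=cv2.resize(q["frame"][160:300,250:330],None,fx=3.5,fy=4,interpolation=cv2.INTER_CUBIC)
cv2.imwrite("pics/a1.png",np.hstack([a,np.pad(b,((0,560-b.shape[0]),(0,0),(0,0)))])[...,::-1])
```

```text
[ 0.51416677 -0.30133285  0.14537939] [[-0.022, 1.0, -0.0], [1.0, 0.022, -0.0], [-0.0, -0.0, -1.0]] [-0.17941586  0.57651004  0.95167948  1.76198309 -0.52650532  1.08151157
  0.97601589]
[[296.00825252 165.39167564]
 [295.33989151 179.84044971]]
```

View pics/a1.png

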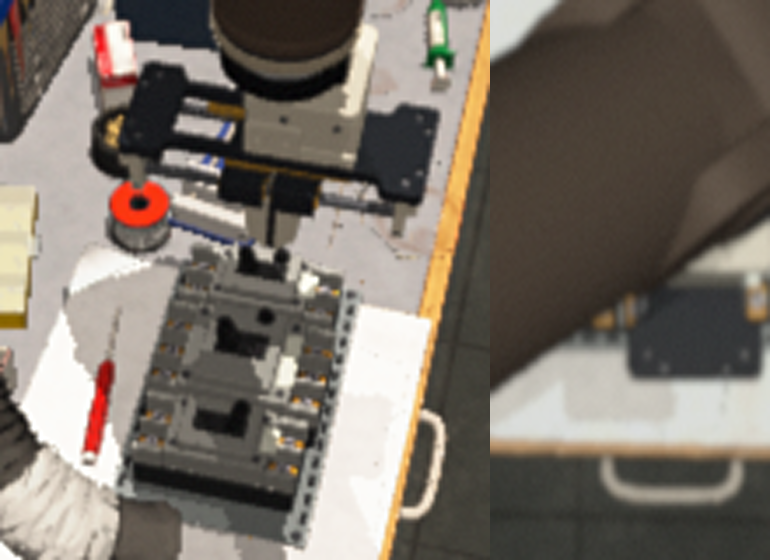

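The gripper hangs over the main breaker's button, with the fingertips near (296,162) in full-image pixels and clear of the neighbouring breakers. I'll descend now.

Request:
carry_out --claw '[0,0,0,0,0,0,0,0]' --delta_pos '[[-0.1,0,1],[0,0,1],[0,0,1],[0,0,1],[0,0,1],[0,0,0.7],[0,0,0],[0,0,0]]' --angular '[[0,0,0],[0,0,0],[0,0,0],[0,0,0],[0,0,0],[0,0,0],[0,0,0],[0,0,0]]'

```text
clock: 8.9
position: [0.5147, -0.3018, 0.0895]
ee_rot: [-2.195, -2.248, 0.0]
force: [0.5, 0.1, 0.6]
width: 0.0
gripper_force: 0.0
```

Run:
```python
from h import *
p=arm.get_image("side"); s=arm.observe(); print(s["position"],s["force"]); print(proj(p,[s["position"]]))
a=cv2.resize(p["frame"][120:220,240:340],None,fx=6,fy=6,interpolation=cv2.INTER_CUBIC); 
cv2.imwrite("pics/a2.png",a[...,::-1])
```

```text
[ 0.51486377 -0.30192157  0.08978575] [ 0.04524833 -0.86534013 -0.56429361]
[[294.97263017 178.49948729]]
```

View pics/a2.png

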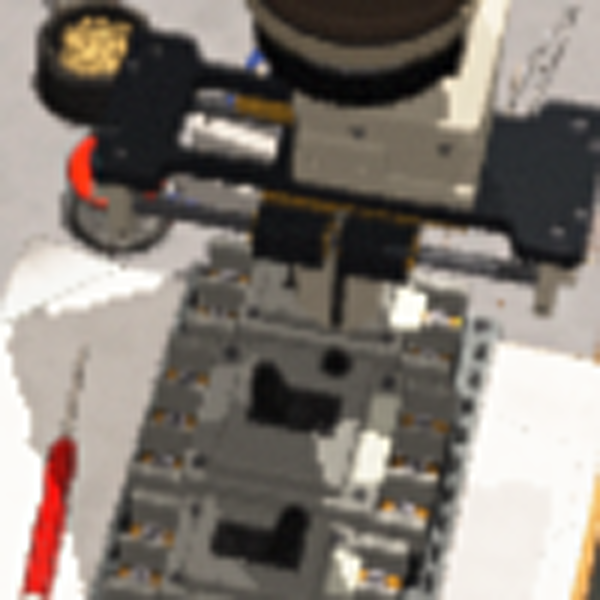

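The tip edge shows at about (297,174). The projected TCP is at (295,178.5), so the fingers look higher or further right than expected. I'll check with a triangulation before touching anything.

Run:
```python
from h import *
p=arm.get_image("side");q=arm.get_image("top")
f=lambda P,c:ray(P,[(c[0]+.5)/560,(c[1]+.5)/420])
print("plate end @first pose (TCP .514,-.301,.145)",tri([f(q,(309.1,243.5)),f(p,(335.7,134.3))]))
z=lambda u,v:(u/6+240,v/6+120)
for X in[[.5148,-.3019,.0898],[.5148,-.2924,.0898],[.5338,-.2924,.0898],[.4958,-.2924,.0898],[.5148,-.3019,.1098],[.5148,-.3019,.156],[.5148,-.2644,.156]]: print(X,(proj(p,X)[0]-[240,120])*6)
cv2.imwrite("pics/b.png",np.hstack([cv2.resize(cv2.convertScaleAbs(p["frame"][155:195,270:320],alpha=1.8),None,fx=10,fy=10,interpolation=cv2.INTER_NEAREST),cv2.resize(q["frame"][160:300,250:325],None,fx=4,fy=2.857)])[...,::-1])
```

```text
plate end @first pose (TCP .514,-.301,.145) (array([ 0.43418464, -0.30126637,  0.27937373]), [np.float64(0.0029956310408947194), np.float64(0.002995631040894816)])
[0.5148, -0.3019, 0.0898] [329.97108201 351.04764255]
[0.5148, -0.2924, 0.0898] [324.8408777  368.67196896]
[0.5338, -0.2924, 0.0898] [281.33989071 359.52400495]
[0.4958, -0.2924, 0.0898] [368.55419219 377.86577545]
[0.5148, -0.3019, 0.1098] [331.67570159 323.07806655]
[0.5148, -0.3019, 0.156] [335.83624556 254.79279629]
[0.5148, -0.2644, 0.156] [314.22671451 327.51442649]
```

View pics/b.png

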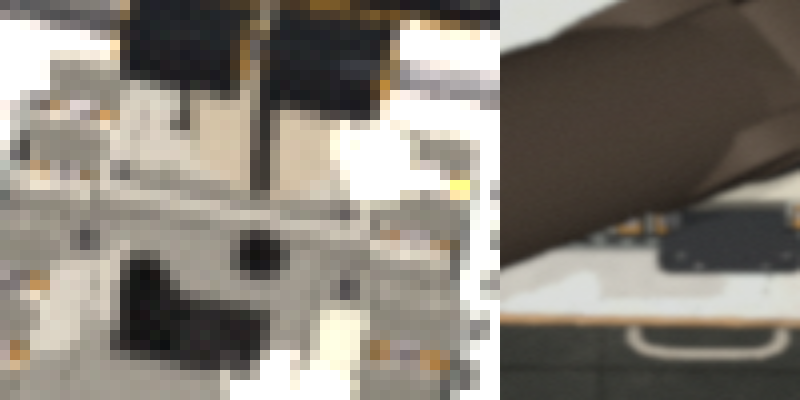

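Request:
carry_out --claw '[0,0,0,0,0,0]' --delta_pos '[[0,0,0.1],[0,0,0.1],[0,0,0.1],[0,0,0.1],[0,0,0.1],[0,0,0]]' --angular '[[0,0,0],[0,0,0],[0,0,0],[0,0,0],[0,0,0],[0,0,0]]'

```text
clock: 9.65
position: [0.5147, -0.3016, 0.0844]
ee_rot: [-2.195, -2.248, 0.0]
force: [-0.3, 0.3, -0.1]
width: 0.003
gripper_force: 0.0
```

Request:
carry_out --claw '[0,0,0,0]' --delta_pos '[[0,0,0.1],[0,0,0.1],[0,0,0.05],[0,0,0]]' --angular '[[0,0,0],[0,0,0],[0,0,0],[0,0,0]]'

```text
clock: 10.05
position: [0.5147, -0.3016, 0.0819]
ee_rot: [-2.195, -2.248, 0.0]
force: [0.1, -0.4, 0.9]
width: 0.005
gripper_force: 0.0
```

Run:
```python
from h import *
F=[]
for i in range(4): p=arm.get_image("side"); F.append(arm.observe()["force"])
print(np.round(F,2), arm.observe()["position"])
for l in("main_trip_top","main_toggle_tip"): print(l,[(np.array(r["centre"])*[560,420],r["conf"]) for r in arm.place_of(l,p)[:3]])
cv2.imwrite("pics/c.png",cv2.resize(p["frame"][150:210,265:325],None,fx=8,fy=8,interpolation=cv2.INTER_CUBIC)[...,::-1])
g=cv2.absdiff(p["frame"],cv2.cvtColor(cv2.imread("pics/side0.png"),cv2.COLOR_BGR2RGB)).max(2)
print(g[160:192,284:310])
```

```text
[[ 0.07 -0.22 -0.46]
 [ 0.24 -0.37  0.02]
 [ 0.02  0.69 -1.38]
 [ 0.62  0.37  0.58]] [ 0.51474702 -0.30171123  0.082056  ]
main_trip_top []
main_toggle_tip [(array([282.912, 182.28 ]), 0.64)]
[[143 129 124 143  66  25  26  49 121 137 127 118 121 148 152 140 101 125
  152 153 154 154 154 149 147  95]
 [119  96 147 153  51   2   5  19  90 142 122 121 136 148 137  67  34  55
  107 153 159 153 156 156 133  82]
 [ 83  86 158 153  31   2   4   4  56 125 131 128 132 142  71  13   4  12
   60 129 145 141 150 149 128  83]
 [136 115 159 150  36  11   7   3  36  93 127 115 148 145  38  10   6   4
   42 123 142 146 135 134 130 108]
 [153 159 150 104  28   9   7   6   9  31  32  33  87 122  31   5   9  11
   65 145 152 146 116 115 109  96]
 [ 95 125  89  67  16  15  12   4   8  13  50  27  35  59  28  27  17  45
  119 161 157 143  72  88 115 112]
 [ 36  68  54  12  19  66  49  35  26  31  63  30  22  33  27  25  20  43
  111 158 160 142  56  67  81  45]
 [ 31  55  55  16  16  97  95  91  92  81  68  17  24  22  10  14  15  51
  124 162 160 130 119  86  43   6]
 [ 47  56  57  54  37  16  42  49  6
[... 1880 characters left out ...]
90  85  59
   95  97  91  89  84  13  26  29]
 [  2   3   8   8  12  24  21  22  24  21  29  39  46  77  89  89  75  74
  109 105 105 107  76   2  17  11]
 [  6   2   4   6  15  26  25  22  20  21  18  18  41  86  88  83  52  93
  107 105 106 107  85   6  14  17]
 [  3   1   1   5  23  25  25  21  21  19  20  22  50  91  91  83  54 100
  107 103 106 107  58   6  11   7]
 [  3   3   4  15  26  25  25  21  19  22  20  26  60  91  85  85  52 102
  106 104 106 107  49  40  58  45]
 [ 29  26  24  30  25  15  22  21  20  20  22  32  71  69  28  64  65 109
  108 106 107 107  53  60  79  75]
 [ 84  79  64  66  37  23  28  21   2   4   7  27  64  20   5  28  94 111
  108 108 108  97  32  59  95 109]]
```

Request:
carry_out --claw '[0,0,0,0,0]' --delta_pos '[[0,0,0.1],[0,0,0.1],[0,0,0.1],[0,0,0.1],[0,0,0]]' --angular '[[0,0,0],[0,0,0],[0,0,0],[0,0,0],[0,0,0]]'

```text
clock: 10.85
position: [0.5146, -0.3016, 0.0778]
ee_rot: [-2.195, -2.248, 0.0]
force: [-0.1, -0.4, -0.3]
width: 0.005
gripper_force: 0.0
```

Run:
```python
from h import *
p=arm.get_image("side"); cv2.imwrite("pics/side3.png",p["frame"][...,::-1])
s=arm.observe()["position"]; print(s)
im=cv2.resize(cv2.convertScaleAbs(p["frame"][130:200,255:345],alpha=1.6),None,fx=8,fy=8,interpolation=cv2.INTER_CUBIC)
im=np.ascontiguousarray(im[...,::-1])
for dz,c in((0,(0,0,255)),(.01,(0,255,0)),(.02,(255,0,0)),(.066,(255,0,255))):
    u=(proj(p,s+[0,0,dz])[0]+.5-[255,130])*8; cv2.circle(im,tuple(int(v) for v in u),3,c,-1); print(u)
cv2.imwrite("pics/d.png",im)
```

```text
[ 0.51464964 -0.30166127  0.07790659]
[322.92853584 414.35072885]
[324.03665921 396.21439469]
[325.16284459 377.78101244]
[330.58886218 288.94780071]
```

View pics/d.png

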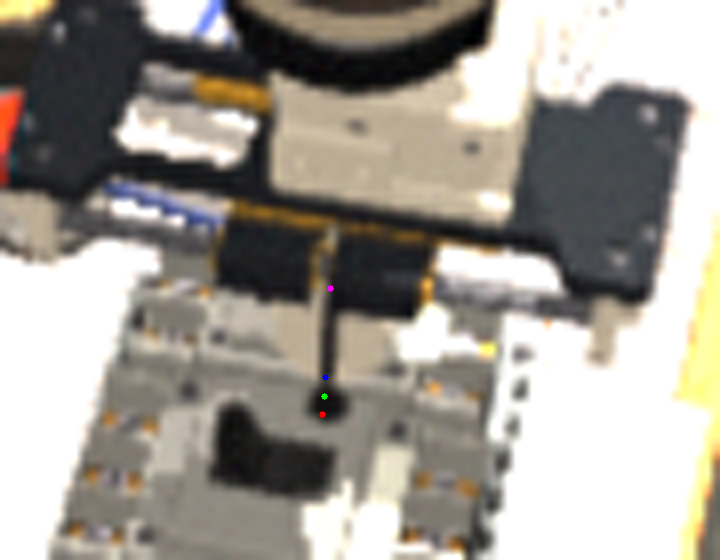

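Request:
carry_out --claw '[0,0,0,0,0]' --delta_pos '[[0,0,0.1],[0,0,0.1],[0,0,0.1],[0,0,0.1],[0,0,0]]' --angular '[[0,0,0],[0,0,0],[0,0,0],[0,0,0],[0,0,0]]'

```text
clock: 11.4
position: [0.5147, -0.3016, 0.0738]
ee_rot: [-2.195, -2.248, 0.0]
force: [0.6, -0.5, -0.4]
width: 0.004
gripper_force: 0.0
```

Run:
```python
from h import *
F=[]
for i in range(3): p=arm.get_image("side"); F.append(arm.observe()["force"])
print(np.round(F,2), arm.observe()["position"])
print([(np.array(r["centre"])*[560,420],r["conf"]) for r in arm.place_of("main_toggle_tip",p)[:3]])
g=cv2.cvtColor(p["frame"],cv2.COLOR_RGB2GRAY); o=cv2.imread("pics/side3.png",0)
print(g[168:186,286:306]); print(o[168:186,286:306])
```

```text
[[-0.37 -0.48 -0.14]
 [-0.12 -0.14  0.61]
 [-0.73  0.14 -0.65]] [ 0.51477296 -0.30167926  0.0740366 ]
[(array([284.704, 181.188]), 0.42)]
[[104 100  83  77  44  37  31  52  98  59  21  14  19  18  18  19  17  20
   18  18]
 [118 116 112 107  99  99  94  85 103  55  18  24  26  23  19  16  20  15
   15  14]
 [117 116 117 113 110 109 109 105 104  43  31  72  76  73  56  41  41  26
   24  32]
 [102 102 114 111 109 110 109 109 102  40  32  86 104 105 103  99  97  90
   91 134]
 [ 81  83  97 104 109 110 109 110 103  40  34  87 107 112 110 112 109 106
  130 226]
 [ 78  78  82  98 108 109 110 109 101  38  32  87 108 111 111 110 109 101
  124 236]
 [109 103  94  99 110 109 109 111 102  37  39 104 112 107 110 110 108  98
  108 167]
 [100 108 110 112 113 110 109 112 100  29  41 108 112 109 109 110 110  79
   71  99]
 [ 81  84  86  89  90  97 106 110 100  26  43 108 111 110 111 109 101  67
   52  76]
 [ 84  81  75  74  73  81  87  99  98  27  43 108 112 109 111 113 107 102
   90 108]
 [ 87  85  85  83  83  85  80  81  64  21  43  90  94  85  87  91  93  98
   96 111]
 [ 90  85  87  88  87  88  
[... 1399 characters left out ...]
 103 100
   91 106]
 [ 86  86  84  84  83  82  80  73  52  26  34  66  85  85  87  91  91  96
   96 110]
 [ 88  84  86  85  86  87  83  64  26  12  13  29  56  75  74  77  79  81
   79  84]
 [ 84  88  86  88  86  86  82  53  17  11  12  18  48  84  86  84  77  75
   75  73]
 [ 60  84  88  87  85  85  81  51  23  14  13  24  55  85  87  86  77  77
   75  70]
 [ 38  74  85  86  84  89  87  77  61  36  38  54  78  88  86  84  78  79
   66  73]
 [ 23  54  84  87  86  86  87  87  83  77  79  82  87  86  86  79  82  70
   43  54]
 [ 20  29  51  61  71  73  87  86  86  86  87  88  86  86  84  76  84  68
   48  60]
 [ 19  20  26  31  36  35  45  50  54  72  74  86  87  86  83  79  97  97
   90  84]]
```

Request:
carry_out --claw '[0,0,0,0,0]' --delta_pos '[[0,0,0.1],[0,0,0.1],[0,0,0.1],[0,0,0.1],[0,0,0]]' --angular '[[0,0,0],[0,0,0],[0,0,0],[0,0,0],[0,0,0]]'

```text
clock: 12.1
position: [0.5146, -0.3016, 0.0698]
ee_rot: [-2.195, -2.248, 0.0]
force: [1.2, -0.7, 1.2]
width: 0.005
gripper_force: 0.0
```

```bash
cat > st.py <<'E'
from h import *
F=[]
for i in range(3): p=arm.get_image("side"); F.append(arm.observe()["force"])
print(np.round(F,2).tolist(), arm.observe()["position"])
print([(np.array(r["centre"])*[560,420],r["conf"]) for r in arm.place_of("main_toggle_tip",p)[:3]])
g=cv2.cvtColor(p["frame"],cv2.COLOR_RGB2GRAY)
print(g[174:190,280:304])
E
python3 st.py
```

```text
[[0.15, -0.28, 0.25], [0.02, -0.1, 0.03], [-0.64, -0.96, -0.68]] [ 0.51472102 -0.30170771  0.07002918]
[(array([284.872, 180.096]), 0.62)]
[[ 95 100 110 114 112 108 109 100  92  99 109 109 109 111 101  37  40 103
  111 110 109 110 109 101]
 [ 79  82  84  87  89  92 100 105  95 101 109 109 110 111 101  28  42 108
  111 108 108 111 105  72]
 [ 74  76  76  72  73  75  82  85  79  83  91 102 109 111 100  27  43 108
  111 110 110 111 103  66]
 [ 85  82  82  83  85  86  82  80  76  73  74  86 102 111 100  29  43 107
  111 110 109 111 112 102]
 [ 88 100  90  89  88  89  87  84  84  85  82  86  89 100  95  28  51 105
  110 106  95  91  93  97]
 [ 89 114 112 104  91 105  90  86  89  87  87  85  84  72  55  23  40  75
   84  84  77  79  77  80]
 [ 99 115  90  61  52  65  84  87  85  87  87  86  84  55  20  11  19  32
   54  83  85  84  77  77]
 [116 110  52  22  18  30  61  85  88  86  87  87  81  52  23  14  13  26
   57  85  89  86  78  79]
 [117 108  41  14  14  15  38  76  88  86  87  87  87  80  59  39  35  54
   79  88  89  83  81  81]
 [114  88  26  10  14  10  25  52  84  89  87  88  88  87  83  79  80  82
   87  88  85  80  83  70]
 [111  71  21  13  14  14  20  30  52  62  71  74  87  85  87  88  88  88
   86  87  85  77  85  68]
 [110  68  18   9  15  15  20  18  23  31  37  36  44  49  56  69  74  86
   88  86  83  79  97  98]
 [ 93  76  23  14  13  16  19  18  17  20  22  24  22  25  27  37  44  76
   87  87  84  86 122 133]
 [ 86  67  22  13  13  16  17  15  22  23  25  23  20  23  20  18  36  82
   87  85  77  96 137 140]
 [ 83  44  19  13   9  11  15  17  24  26  23  25  22  23  18  23  45  85
   86  84  79 104 141 141]
 [ 82  39  22  19  16  13  15  18  23  24  26  20  20  20  21  26  54  85
   85  84  78 109 141 142]]
```

Request:
carry_out --claw '[0,0,0,0]' --delta_pos '[[0,0,0.1],[0,0,0.1],[0,0,0.1],[0,0,0]]' --angular '[[0,0,0],[0,0,0],[0,0,0],[0,0,0]]'

```text
clock: 12.7
position: [0.5146, -0.3016, 0.0668]
ee_rot: [-2.195, -2.248, 0.0]
force: [-1.0, -0.3, 0.2]
width: 0.002
gripper_force: 0.0
```

Request:
carry_out --claw '[0,0,0]' --delta_pos '[[0,0,0.1],[0,0,0.1],[0,0,0]]' --angular '[[0,0,0],[0,0,0],[0,0,0]]'

```text
clock: 13.0
position: [0.5147, -0.3016, 0.0649]
ee_rot: [-2.195, -2.248, 0.0]
force: [-0.2, 0.1, 0.5]
width: 0.007
gripper_force: 0.0
```

```bash
python3 st.py
```

```text
[[0.39, 0.82, 0.36], [0.39, 0.14, 0.48], [-0.41, 0.14, 0.01]] [ 0.51472915 -0.30167607  0.06503304]
[(array([285.88 , 183.792]), 0.39)]
[[ 95 103 110 115 110 110 107 100  93 102 108 110 108 110 101  37  37 104
  111 109 111 109 104  96]
 [ 80  81  86  86  88  91 100 106  94 104 109 110 111 109 100  30  41 109
  111 110 109 108 107  83]
 [ 73  75  75  72  73  74  83  85  82  96 109 109 109 112 101  29  40 109
  110 110 109 110 105  72]
 [ 87  82  82  84  85  86  83  80  75  78  95 108 110 111 100  27  42 106
  112 108 109 110 111 105]
 [ 90 102  89  88  88  89  86  85  85  83  89  98 109 110  99  29  49 110
  109 109 109 108 103  96]
 [ 92 116 111 106  93 105  89  88  85  86  87  90  95 103  95  30  52 110
  111 105  95  94  84  80]
 [ 97 117  90  62  52  65  85  88  88  86  86  85  85  67  52  21  51 101
   89  91  88  86  77  77]
 [116 110  53  21  20  29  61  86  87  88  86  86  82  53  27  12  24  52
   65  84  88  86  77  79]
 [117 110  40  10  14  16  37  73  88  88  86  87  87  77  59  37  36  55
   79  88  87  85  80  81]
 [113  90  27  12  12  13  24  53  85  87  86  88  87  87  85  79  78  80
   88  88  86  80  82  71]
 [112  70  19  14  15  13  18  30  50  62  74  73  86  87  86  88  87  89
   87  86  85  75  85  69]
 [110  69  18  12  15  18  21  18  25  30  37  35  45  49  56  71  75  85
   87  86  85  78  99  96]
 [ 93  76  23  12  14  15  17  16  16  23  24  25  21  25  28  36  42  75
   85  88  81  89 125 133]
 [ 86  67  24  14  14  13  16  16  22  26  23  22  22  20  19  20  37  82
   86  85  78  96 136 140]
 [ 80  46  19  14  11  10  14  14  24  25  25  24  20  21  19  21  44  85
   88  83  79 104 140 141]
 [ 80  38  25  17  16  11  12  18  22  24  24  21  20  18  19  26  55  86
   88  85  79 107 141 141]]
```

Request:
carry_out --claw '[0,0,0,0]' --delta_pos '[[0,0,0.1],[0,0,0.1],[0,0,0.1],[0,0,0]]' --angular '[[0,0,0],[0,0,0],[0,0,0],[0,0,0]]'

```text
clock: 13.6
position: [0.5147, -0.3016, 0.0618]
ee_rot: [-2.194, -2.248, 0.0]
force: [0.4, 0.9, -0.1]
width: 0.006
gripper_force: 0.0
```

```bash
python3 st.py | head -8
```

```text
[[0.03, -0.02, 0.45], [0.14, 0.57, 0.27], [-0.38, 0.39, -0.39]] [ 0.51470153 -0.3017103   0.06202589]
[(array([284.088, 183.918]), 0.41)]
[[ 96 102 110 113 109 111 108 100  93 104 110 110 109 111 102  38  42 103
  105 104  99  98  94  77]
 [ 78  81  86  87  88  90 100 105  96 106 109 108 110 111 100  29  40 108
  110 110 111 109 105  80]
 [ 73  73  75  72  72  74  82  83  83 101 109 108 108 109 100  26  42 109
  111 111 110 110 107  69]
```

Request:
carry_out --claw '[0,0,0]' --delta_pos '[[0,0,0.1],[0,0,0.1],[0,0,0]]' --angular '[[0,0,0],[0,0,0],[0,0,0]]'

```text
clock: 14.1
position: [0.5147, -0.3016, 0.0599]
ee_rot: [-2.194, -2.248, -0.0]
force: [1.0, -0.8, -0.6]
width: 0.004
gripper_force: 0.0
```

Request:
carry_out --claw '[0,0,0]' --delta_pos '[[0,0,0.1],[0,0,0.1],[0,0,0]]' --angular '[[0,0,0],[0,0,0],[0,0,0]]'

```text
clock: 14.4
position: [0.5147, -0.3016, 0.0579]
ee_rot: [-2.195, -2.248, 0.0]
force: [0.2, 0.6, 0.4]
width: 0.003
gripper_force: 0.0
```

```bash
python3 st.py
```

```text
[[-0.4, 1.03, 0.72], [-0.25, -0.06, 0.28], [0.39, 0.55, 0.05]] [ 0.51474091 -0.30168968  0.05802068]
[(array([284.2  , 179.382]), 0.65)]
[[ 97 102 112 112 111 110 110 101  95 112 111 109 105 110 102  38  36  92
   79  70  44  39  28  22]
 [ 77  82  84  88  89  93  99 104 100 120 110 110 109 110 102  30  42 108
  107 105  97  99  93  61]
 [ 74  74  77  71  71  74  82  83  85 106 109 110 109 109 101  26  40 108
  112 109 110 109 106  70]
 [ 86  84  82  83  88  84  83  78  79 101 109 111 109 110 101  27  42 108
  110 109 109 109 109 100]
 [ 92 112  92  93 108  91  85  85  85  97 107 109 110 109  97  28  48 107
  109 110 111 107 104  97]
 [ 91 118 111 110 115 106  90  84  86  87  98 103 109 111  95  28  52 108
  110 109 109 109  96  82]
 [100 115  89  64  62  65  83  89  86  86  87  91 102 106  84  24  52 109
  109 109 108 104  87  76]
 [117 109  55  21  19  29  61  86  89  87  85  87  90  99  79  25  52 108
  108 101  99  91  81  77]
 [115 108  41  11  12  14  37  74  88  87  88  86  87  91  83  43  62  98
   92  88  90  86  81  81]
 [114  89  28  11  10  14  24  54  84  86  88  87  87  87  88  78  82  88
   87  87  85  79  83  69]
 [110  71  21  13  13  15  19  29  51  63  71  76  85  85  88  86  87  87
   86  86  84  78  83  68]
 [ 89  66  17   9  15  15  21  20  24  32  36  38  44  49  55  69  74  86
   88  86  84  79  96  96]
 [ 89  75  24  10  14  15  18  18  17  22  23  22  22  26  25  34  45  73
   87  87  84  85 125 133]
 [ 84  66  23  12  12  12  17  15  19  27  24  24  20  22  21  20  37  81
   86  84  80  94 138 139]
 [ 81  43  20  14  13  13  16  16  23  24  23  24  19  21  20  22  45  86
   87  84  79 105 141 140]
 [ 82  41  25  18  14  13  13  18  24  25  24  23  20  22  20  28  55  85
   88  84  80 108 141 140]]
```

Request:
carry_out --claw '[0,0,0]' --delta_pos '[[0,0,0.1],[0,0,0.1],[0,0,0]]' --angular '[[0,0,0],[0,0,0],[0,0,0]]'

```text
clock: 14.9
position: [0.5147, -0.3016, 0.0558]
ee_rot: [-2.194, -2.248, 0.0]
force: [0.1, -0.1, -0.6]
width: 0.006
gripper_force: 0.0
```

```bash
python3 st.py
```

```text
[[0.19, 0.01, 0.36], [0.99, 0.33, -0.48], [0.37, -0.14, -0.77]] [ 0.51472694 -0.30169592  0.05601578]
[]
[[ 97 100 109 114 109 109 109 101  97 112 105 100  99 107 105  37  21  38
   40  28  24  22  23  21]
 [ 79  83  86  86  88  92  99 104  97 114 111 110 109 110 100  30  38  98
   99  93  78  73  57  35]
 [ 74  74  76  72  74  74  81  83  90 124 113 110 110 111 100  28  42 108
  112 111 107 104  95  67]
 [ 86  84  82  83  87  84  84  80  84 110 108 108 109 111 100  26  44 107
  111 112 108 109 106  90]
 [ 91 113  92  93 108  90  86  84  86 101 110 110 108 110  99  29  50 109
  109 109 108 110 107  93]
 [ 93 117 110 110 113 107  90  87  87  91 100 109 110 110  95  29  51 109
  110 108 110 108  98  81]
 [101 115  89  65  62  66  82  86  86  86  90 101 106 107  83  25  52 106
  111 110 111 107  89  77]
 [116 110  53  20  20  28  61  86  87  87  87  92  99 101  78  25  52 108
  111 106 102  98  79  77]
 [115 108  42  16   9  13  37  74  87  88  88  88  88  93  87  46  74 106
  101  93  91  87  81  80]
 [113  87  26  12  14  17  22  55  84  87  87  87  87  89  87  79  85  93
   90  88  84  79  83  70]
 [110  69  20  13  16  14  20  29  53  63  70  74  85  86  86  86  86  88
   86  86  84  77  84  71]
 [ 91  66  17  11  12  16  22  16  25  33  37  38  44  49  55  69  73  85
   86  88  85  77  96  97]
 [ 88  75  22  12  15  13  18  17  17  23  24  22  25  26  27  35  43  76
   86  87  83  87 125 133]
 [ 85  66  25  12  13  13  15  16  21  23  25  23  21  18  21  22  37  82
   88  85  79  96 139 139]
 [ 82  45  22  14  12  13  15  15  23  23  26  23  21  19  21  22  46  86
   88  83  79 103 141 141]
 [ 80  39  25  19  17  13  14  21  25  23  25  23  21  22  19  28  55  87
   88  84  79 111 141 142]]
```

Request:
carry_out --claw '[0,0,0]' --delta_pos '[[0,0,0.1],[0,0,0.1],[0,0,0]]' --angular '[[0,0,0],[0,0,0],[0,0,0]]'

```text
clock: 15.4
position: [0.5147, -0.3016, 0.0538]
ee_rot: [-2.194, -2.248, 0.0]
force: [-0.2, 0.3, -0.3]
width: 0.006
gripper_force: 0.0
```

```bash
sed -i 's/174:190,280:304/178:190,282:304/' st.py; python3 st.py
```

```text
[[0.11, -0.05, 0.14], [-0.36, -0.27, 0.02], [-0.07, -0.27, 0.78]] [ 0.51470602 -0.30166569  0.05400039]
[(array([281.904, 355.614]), 0.66), (array([282.128, 183.204]), 0.51)]
[[ 95 111 108  91  85  84  87 105 110 110 110 111  98  27  49 109 108 109
  109 110 111  96]
 [112 114 115 105  89  87  87  97 107 110 109 110  96  28  53 106 110 108
  108 107 101  81]
 [ 89  64  58  64  84  87  87  89  94 104 110 106  82  24  52 107 110 109
  108 108  93  77]
 [ 53  21  18  28  60  86  87  88  88  92 101 104  79  23  54 107 109 109
  107 100  86  78]
 [ 39  12  11  16  38  74  87  88  85  88  90 102  91  43  64 106 107 100
   92  88  82  81]
 [ 26  11  16  13  23  54  84  86  86  85  86  90  90  78  88 100  92  88
   85  80  83  71]
 [ 23  11  16  12  20  27  52  63  70  75  85  85  85  86  88  90  88  86
   84  76  82  68]
 [ 19  11  14  18  20  19  25  32  37  39  45  50  56  71  74  84  87  88
   84  76  98  97]
 [ 24  13  13  12  22  18  16  24  25  22  21  24  26  35  43  74  88  85
   82  86 122 133]
 [ 22  11  11  14  14  16  21  25  24  23  21  21  18  21  38  80  86  85
   79  98 136 141]
 [ 19  15  12  13  13  18  23  24  24  22  19  21  19  21  46  87  87  84
   80 104 139 140]
 [ 24  20  14  14  12  18  24  25  25  23  23  20  20  25  56  85  87  82
   80 107 140 141]]
```

Request:
carry_out --claw '[0,0,0]' --delta_pos '[[0,0,0.1],[0,0,0.1],[0,0,0]]' --angular '[[0,0,0],[0,0,0],[0,0,0]]'

```text
clock: 15.9
position: [0.5148, -0.3017, 0.0519]
ee_rot: [2.195, 2.248, 0.0]
force: [-0.9, -0.3, -0.0]
width: 0.002
gripper_force: 0.3
```

```bash
python3 st.py
```

```text
[[0.48, 0.67, -0.43], [-0.07, -1.27, 0.9], [-0.18, 0.35, 0.7]] [ 0.51474945 -0.30170532  0.0520409 ]
[(array([283.808, 181.02 ]), 0.65), (array([287.616, 293.79 ]), 0.62)]
[[ 96 110 107  90  87  85  87 106 108 109 110 111  96  30  50 110 109 110
  110 110 113  97]
 [112 115 115 105  88  86  89 100 109 110 109 107  81  24  52 107 109 109
  109 109 101  81]
 [ 91  63  60  64  85  85  85  89 102 107 111 106  77  23  52 109 111 109
  109 107  97  77]
 [ 53  20  22  29  59  87  86  87  90  96 108 105  77  24  53 108 109 108
  110 106  91  80]
 [ 40  11  11  16  40  74  87  87  87  90  99 102  78  34  65 108 110 108
  100  92  85  79]
 [ 28  13  13  15  24  53  86  86  89  87  90  92  87  80  92 101 100  92
   88  82  82  70]
 [ 19  12  16  13  17  30  51  61  71  74  84  85  88  87  89  89  90  86
   84  77  83  71]
 [ 18  12  13  17  21  17  25  32  35  36  46  48  55  70  75  83  89  87
   83  78  97  98]
 [ 25  13  12  16  18  16  18  24  23  22  21  25  25  35  44  76  86  86
   82  87 124 133]
 [ 21  11  11  13  17  15  21  26  24  23  20  18  20  19  38  81  87  85
   80  97 136 140]
 [ 20  13  14  12  14  14  21  25  25  23  20  20  20  23  45  85  87  81
   79 105 140 141]
 [ 21  19  14  13  15  18  25  26  24  23  20  19  20  27  55  84  88  84
   78 108 141 142]]
```

Request:
carry_out --claw '[0,0,0]' --delta_pos '[[0,0,0.1],[0,0,0.1],[0,0,0]]' --angular '[[0,0,0],[0,0,0],[0,0,0]]'

```text
clock: 16.4
position: [0.5148, -0.3017, 0.0501]
ee_rot: [2.195, 2.248, 0.0]
force: [-0.7, 1.1, 3.6]
width: 0.005
gripper_force: 1.6
```

```bash
python3 st.py
```

```text
[[0.53, -0.15, 3.22], [0.26, -0.28, 3.49], [0.54, 0.61, 3.19]] [ 0.51475803 -0.30170343  0.05005933]
[(array([283.584, 182.406]), 0.4)]
[[ 95 111 109  91  87  84  91 118 111 110 108 110  96  27  52 108 111 110
  111 112 108  91]
 [113 117 110  86  83  86  92 110 111 109 108 107  83  25  52 108 110 108
  109 108 102  83]
 [117 110  68  47  48  61  88  96 102 108 110 105  76  25  50 109 112 110
  110 108  96  78]
 [116  89  37  17  22  39  83  89  93 105 110 107  78  24  52 108 111 109
  109 106  89  78]
 [108  68  21  12  11  23  56  86  87  94 101 106  76  29  65 108 111 110
  106  97  84  80]
 [ 80  41  15  11  10  13  40  83  87  86  92 102  89  46  80 106 100  99
   92  82  83  73]
 [ 63  25  14  17  16  15  28  54  71  75  84  88  85  78  89  92  91  89
   84  78  85  69]
 [ 43  17  11  12  15  17  19  27  35  38  44  51  56  70  75  84  87  86
   85  77  98  98]
 [ 31  17  14   9  14  16  20  21  25  25  24  26  28  35  43  74  86  86
   83  89 122 133]
 [ 24  18  13  15  12  15  20  20  25  20  23  21  20  21  39  82  88  83
   79  95 139 139]
 [ 20  18  16  14  16  14  17  23  23  24  22  21  20  21  45  86  86  84
   79 105 140 141]
 [ 24  19  19  14  10  11  18  24  24  21  19  20  20  26  54  87  87  85
   78 109 142 142]]
```

Contact at 3.3 N, and the toggle is starting to move. Pressing on to the trip point.

Request:
carry_out --claw '[0,0,0,0]' --delta_pos '[[0,0,0.1],[0,0,0.1],[0,0,0.05],[0,0,0]]' --angular '[[0,0,0],[0,0,0],[0,0,0],[0,0,0]]'

```text
clock: 17.0
position: [0.5148, -0.3017, 0.0475]
ee_rot: [2.195, 2.248, 0.0]
force: [-0.1, 0.7, 3.7]
width: 0.002
gripper_force: 1.9
```

```bash
python3 st.py
```

```text
[[0.53, 0.03, 3.66], [-0.9, 0.53, 3.4], [-0.73, 0.18, 3.89]] [ 0.51477082 -0.30170332  0.04753231]
[(array([296.016, 184.296]), 0.55)]
[[113 113 108  90  88  84  90 113 109 110 109 110  97  27  48 109 111 111
  104 102  93  73]
 [118 119 112  88  86  87  94 125 112 108 108 106  83  26  51 110 109 109
  109 108 104  79]
 [116 111  94  86  86  86  91 109 110 109 111 107  80  23  52 107 111 110
  108 108 100  78]
 [114  97  86  86  88  87  86  92 102 109 111 104  76  27  52 109 112 110
  108 108  91  78]
 [111  86  86  86  87  87  88  89  92 104 103  71  37  25  63 108 111 109
  107 105  90  80]
 [ 80  54  63  73  75  85  86  86  87  86  58  30  16  17  50 107 110 108
   98  87  85  70]
 [ 64  28  28  34  36  44  53  62  69  57  28  14  10  15  40 101  99  92
   86  78  85  70]
 [ 46  20  20  22  19  22  28  32  36  31  14  15  13  15  42  89  90  89
   85  79  98  98]
 [ 31  20  19  19  23  23  24  24  24  24  14  13  14  16  32  74  88  87
   84  87 124 133]
 [ 25  19  21  20  22  25  25  25  18  18  14  14  13  14  37  82  88  85
   79  96 136 141]
 [ 20  19  19  20  22  25  25  26  15  14  13  11  14  21  43  84  87  85
   79 105 141 139]
 [ 25  22  19  19  19  25  22  23  13  11  14  15  16  28  56  87  89  86
   77 108 142 142]]
```

Tripped: the toggle tip jumped to (296,184). Lifting off, then going behind the toggle.

Request:
carry_out --claw '[0,0,0,0,0,0,0,0,0,0,0,0,0,0,0]' --delta_pos '[[0,0,-0.3],[0,0,-0.6],[0,0,-1.2],[0,0,-1.2],[0,0,-1.2],[0.9,-1.2,0],[0.9,-1.2,0],[0.9,-1.2,0],[0,0,0],[0,0,1],[0,0,1],[0,0,1],[0,0,0.5],[0,0,0.5],[0,0,0]]' --angular '[[0,0,0],[0,0,0],[0,0,0],[0,0,0],[0,0,0],[0,0,0],[0,0,0],[0,0,0],[0,0,0],[0,0,0],[0,0,0],[0,0,0],[0,0,0],[0,0,0],[0,0,0]]'

```text
clock: 18.7
position: [0.4777, -0.2755, 0.0517]
ee_rot: [-2.194, -2.247, 0.001]
force: [0.5, 0.4, 0.1]
width: 0.003
gripper_force: 0.0
```

```bash
sed -i 's/178:190,282:304/170:192,280:306/' st.py; python3 st.py
```

```text
[[0.01, -0.24, 0.86], [-0.11, -0.12, 0.65], [0.03, 0.51, -0.37]] [ 0.47820335 -0.27579288  0.05270689]
[(array([299.824, 182.994]), 0.42)]
[[ 22  19  22  24  21  19  19  18  21  17  19  19  20  21  21  21  18  18
   19  20  26  57 110 113 110 115]
 [ 57  46  38  57  41  37  23  22  24  19  18  16  17  16  20  18  21  22
   21  22  24  58 107 110 109 109]
 [102  70  56  76  71  69  67  60  59  49  37  37  25  21  22  20  18  16
   18  19  19  33  64  77  91  95]
 [118 109 105 100  82  80  80  76  76  74  68  71  68  62  58  39  30  24
   22  21  20  17  25  32  42  44]
 [ 83  94  98 113 111 109 109 103  93  83  81  79  80  75  76  68  57  61
   52  47  31  28  24  19  22  18]
 [ 56  58  59  67  72  76  89  93 107 110 109 108  99  88  78  60  36  39
   40  42  53  55  61  53  50  39]
 [ 54  54  55  70  72  54  58  59  67  72  74  82  92 104  88  45  20  22
   23  26  34  35  39  41  40  46]
 [ 60  68  57  58  58  51  50  54  54  54  48  53  58  67  66  33  21  19
   21  18  21  20  21  22  26  28]
 [101  97  84  72  59  60  49  52  47  45  50  48  53  56  47  26  21  19
   22  20  23  
[... 737 characters left out ...]
23  38  72
   64  56  37  40  39  27  23  37]
 [ 88  80  30  18  19  22  21  22  24  25  22  28  20  17  19  16  35  76
   82  83  80  99  98  93  74  69]
 [ 85  67  25  18  22  28  26  31  32  31  22  16  17  16  15  17  37  82
   89  86  87 113 109 108 105 105]
 [ 81  44  20  22  27  28  30  34  33  33  18  13  15  13   9  22  47  87
   88  84  84 113 110 110 108 111]
 [ 81  40  22  19  24  28  28  32  30  28  15  10  13  13  16  30  65  89
   87  85  82 111 109 109 111 110]
 [ 85  64  58  38  43  38  33  34  32  29  14  11  15  14  18  40  85  88
   88  83  86 117 112 107 109 107]
 [ 86  83  82  84 106 103  85  80  52  45  33  30  24  19  21  40  88  88
   85  78  95 132 117 111 109 105]]
```

Request:
carry_out --claw '[0,0,0,0,0,0,0,0,0]' --delta_pos '[[0,0.3,0],[0,0.3,0],[0,0.3,0],[0,0.3,0],[0,0.3,0],[0,0.3,0],[0,0.3,0],[0,0.3,0],[0,0,0]]' --angular '[[0,0,0],[0,0,0],[0,0,0],[0,0,0],[0,0,0],[0,0,0],[0,0,0],[0,0,0],[0,0,0]]'

```text
clock: 19.8
position: [0.5032, -0.2755, 0.0546]
ee_rot: [2.194, 2.246, 0.003]
force: [-5.8, 5.4, 25.2]
width: 0.004
gripper_force: 10.7
```

```bash
python3 st.py
```

```text
[[-4.97, 4.78, 24.96], [-5.02, 4.24, 24.59], [-4.82, 4.0, 24.55]] [ 0.50314693 -0.27545001  0.05459027]
[(array([292.6  , 181.482]), 0.51)]
[[ 70  74  54  41  38  27  21  21  16  16  18  26  44  53  59  64  77  90
   94 107 109 109 110 109 111 108]
 [111  78  57  80  91  77  55  49  33  29  24  19  21  21  24  25  32  41
   43  52  63  77  87  94 107 108]
 [110  76  58  82  84  58  42  49  54  57  63  52  48  32  29  24  21  21
   17  21  24  34  42  43  53  53]
 [100 107 102  96  74  39  26  28  33  33  39  41  41  52  56  63  54  48
   41  30  27  21  18  20  20  20]
 [ 62  72  77  73  69  28  19  21  21  23  23  24  24  32  33  39  39  46
   72  44  37  48  41  35  29  26]
 [ 53  56  53  53  57  24  19  19  20  19  19  21  19  20  23  22  26  48
   84  35  25  33  28  30  32  34]
 [ 51  47  48  48  42  22  20  22  21  19  22  21  20  20  19  22  39  71
   83  30  18  20  21  20  24  26]
 [ 87  65  58  55  34  20  20  22  24  21  23  18  23  20  22  25  41  52
   55  24  20  19  19  22  20  19]
 [112 119 107  92  31  16  19  19  20  22  21  22  20  21  22  29  58  50
   36  18  20 
[... 738 characters left out ...]
10 103  39
   32  79  99  95  77  71  44  39]
 [112 102  35  24  22  20  22  23  15  13  32  90 111 110 111 111 101  36
   34  88 110 109 106 104 100 102]
 [118  91  33  27  25  24  26  22  15  12  34  86 111 109 109 111 101  31
   38 105 109 111 110 110 115 126]
 [112  61  30  28  28  28  31  21  12   9  23  61 106 111 110 110 100  27
   40 109 110 109 110 109 116 130]
 [108  52  32  26  29  27  28  20  10  13  15  32  66  91 108 110  98  25
   43 107 110 108 111 108 119 134]
 [112  86  79  50  45  33  28  25  18  15  14  18  28  46  81 108  99  30
   48 109 112 109 109 113 128 133]
 [117 114 113 107 100  77  64  59  39  35  25  22  20  22  42  78  95  49
   54 107 113 122 125 133 136 117]]
```

The push jammed vertically at 25 N: the bar is upright and bearing on a gripper underside, while finger length below it is short. I'll relieve it by raising 5 mm, then look.

Request:
carry_out --claw '[0,0,0]' --delta_pos '[[0,0,-0.3],[0,0,-0.3],[0,0,0]]' --angular '[[0,0,0],[0,0,0],[0,0,0]]'

```text
clock: 20.3
position: [0.5022, -0.2751, 0.0588]
ee_rot: [2.195, 2.248, 0.0]
force: [-1.6, 1.0, 2.8]
width: 0.007
gripper_force: 1.8
```

```bash
python3 st.py
python3 - <<'E'
from h import *
p=arm.get_image("side")
for X in[[.526,-.2752,.099],[.511,-.2752,.096],[.541,-.2752,.096],[.526,-.2752,.075],[.5035,-.275,.09],[.5035,-.265,.09]]: print(X,proj(p,X)[0])
E
```

```text
[[-2.55, 0.08, 5.09], [-1.45, 0.11, 5.25], [-2.48, 0.26, 6.36]] [ 0.50182682 -0.27509055  0.05851118]
[(array([294.224, 182.28 ]), 0.39)]
[[ 94 106 102  99 101  73  50  33  28  25  22  21  21  18  25  24  40  38
   45  59  65  77  92 108 108 107]
 [113  88  74  97 104  81  51  54  56  63  53  50  40  29  30  23  22  22
   20  23  25  32  43  54  62  62]
 [110  71  53  79  82  61  31  33  35  40  38  41  54  55  67  63  53  48
   33  34  19  17  21  22  24  26]
 [ 70  61  57  65  59  38  23  21  21  21  22  25  31  33  40  46  40  49
   68  92  48  42  48  29  25  19]
 [ 54  53  51  54  52  26  18  20  20  22  17  18  22  20  22  21  26  39
   69  69  34  26  32  25  32  42]
 [ 46  47  51  51  56  24  18  21  19  21  20  20  20  21  21  22  29  59
   68  40  21  20  23  20  25  30]
 [ 56  52  59  52  43  22  21  20  22  20  21  20  22  21  20  20  31  61
   58  35  20  22  21  21  20  20]
 [106 101 108 100  55  20  19  15  19  21  21  20  22  20  21  23  38  57
   46  24  20  22  20  19  18  20]
 [116 123 118 111  54  18  17  16  19  18  18  20  18  19  20  25  38  45
   46  23  19  2
[... 1046 characters left out ...]
 24  60  92 107 111 106  54
   31  82 109 109 110 107 112 124]
 [109  51  32  28  28  28  27  25  20  12  10  14  21  50  80 111 103  43
   33  87 111 108 107 110 113 119]
 [111  86  79  51  47  37  26  24  21  14  12  12  16  25  44  82  98  45
   40  87 108 111 114 124 136 131]
 [117 113 111 106 104  97  66  58  40  36  25  23  24  18  21  50  94  80
   68  95 108 128 133 138 140 118]]
[0.526, -0.2752, 0.099] [288.33855111 183.82513166]
[0.511, -0.2752, 0.096] [294.12078026 185.74143987]
[0.541, -0.2752, 0.096] [282.52671528 183.28655335]
[0.526, -0.2752, 0.075] [288.13315799 189.22264852]
[0.5035, -0.275, 0.09] [296.92022314 187.77911972]
[0.5035, -0.265, 0.09] [296.01592257 190.9655415 ]
```

The finger tip is chamfered along its closing line, so it wedges on the bar. I'll back off, turn the tool 90° so the flat 19 mm side faces the toggle, and push with that.

Request:
carry_out --claw '[0,0,0,0,0,0,0,0,0,0,0,0,0,0,0,0,0,0]' --delta_pos '[[0,-0.8,0],[0,-0.8,0],[0,-0.8,0],[0,0,-1.2],[0,0,-1.2],[0,0,-1.2],[0,0,0],[0,0,0],[0,0,0],[0,0,0],[0,0,0],[0,0,0],[0,0,0],[0,0,0],[0,0,0],[0,0,0],[0,0,0],[0,0,0]]' --angular '[[0,0,0],[0,0,0],[0,0,0],[0,0,0],[0,0,0],[0,0,0],[0,0,0.1428],[0,0,0.1428],[0,0,0.1428],[0,0,0.1428],[0,0,0.1428],[0,0,0.1428],[0,0,0.1428],[0,0,0.1428],[0,0,0.1428],[0,0,0.1428],[0,0,0.1428],[0,0,0]]'

```text
clock: 22.35
position: [0.4788, -0.2754, 0.0953]
ee_rot: [3.141, 0.036, 0.001]
force: [0.3, -0.5, -0.1]
width: 0.007
gripper_force: 0.0
```

Run:
```python
from h import *
p=arm.get_image("side"); s=arm.observe(); print(s["position"],s["force"],np.round(cv2.Rodrigues(np.array(s["ee_rot"]))[0],3).tolist(),s["joints"])
print([(np.array(r["centre"])*[560,420],r["conf"]) for r in arm.place_of("main_toggle_tip",p)[:3]])
print(proj(p,[s["position"]+[0,0,.0315]]))
g=cv2.cvtColor(p["frame"],cv2.COLOR_RGB2GRAY);print(g[164:192,280:312])
```

```text
[ 0.47872524 -0.27547113  0.09521286] [-0.59394234 -0.4873771  -0.07395371] [[1.0, 0.028, 0.001], [0.028, -1.0, -0.0], [0.001, 0.0, -1.0]] [-0.35415114  0.7660213   1.2774215   1.93205654 -0.83349865  1.11211761
 -0.27021543]
[]
[[307.47708935 181.18030785]]
[[ 81  95 161 203 193 138 143 114  41  14  11  14  17  29  22  20  31  53
   68  77  76  73  72  72  72  65  54  53  55  57  58  60]
 [ 90 102 191 199 175 125 120 112  40  16  15  12  14  22  23  29  48  56
   71  78  77  72  70  71  71  63  53  55  57  58  58  59]
 [134 102 145 144 123 120 116  92  30  19  13  13  13  18  30  47  52  61
   75  81  76  70  72  72  72  63  55  57  58  58  60  60]
 [140 108 120 117 111 118 112  64  32  23  18  15  14  24  40  52  56  59
   74  81  79  71  71  72  70  63  58  58  59  62  62  62]
 [105 128 118 106 113 121 118 107  94  62  48  44  31  38  49  53  56  60
   75  82  78  74  73  71  70  59  57  59  61  61  63  64]
 [ 90 124 119 113 119 120 120 120 119 112 110 101  60  50  53  55  56  61
   77  80  79  72  71  72  71  60  58  63  61  63  64  65]
 [ 98 119 117 113 121 122 119 119 123 122 1
[... 2183 characters left out ...]
3  78  91  89  76  72  70  61  34]
 [121  91  40  59  63  61  63  65  63  66  67  67  67  67  69  67  70  69
   71  69  72  71  72  72  75  86  91  85  73  71  66  37]
 [112  61  34  53  62  61  65  64  66  65  66  66  68  68  68  67  70  67
   69  70  71  71  72  72  74  85  92  91  81  73  70  61]
 [113  52  34  49  61  65  65  67  66  65  67  66  67  68  67  70  68  69
   72  70  71  71  73  73  73  77  87  93  88  75  73  70]
 [116  89  81  56  63  65  63  65  65  67  66  65  69  68  69  67  69  69
   72  71  69  73  71  74  73  74  84  91  93  82  72  71]
 [121 116 112  74  62  65  67  64  66  67  68  69  68  69  67  70  70  70
   71  72  72  71  71  72  73  73  77  88  94  89  78  72]]
```

Request:
carry_out --claw '[0,0,0,0,0,0]' --delta_pos '[[0,0,1],[0,0,1],[0,0,1],[0,0,1],[0,0,0.5],[0,0,0]]' --angular '[[0,0,0],[0,0,0],[0,0,0],[0,0,0],[0,0,0],[0,0,0]]'

```text
clock: 23.05
position: [0.4776, -0.2753, 0.0486]
ee_rot: [-3.141, -0.037, 0.002]
force: [-0.4, 0.1, -0.3]
width: 0.006
gripper_force: 0.0
```

Request:
carry_out --claw '[0,0,0,0,0,0]' --delta_pos '[[0.4,0,0],[0.4,0,0],[0.4,0,0],[0.4,0,0],[0.4,0,0],[0,0,0]]' --angular '[[0,0,0],[0,0,0],[0,0,0],[0,0,0],[0,0,0],[0,0,0]]'

```text
clock: 23.65
position: [0.4986, -0.275, 0.0496]
ee_rot: [3.141, 0.039, 0.0]
force: [-1.4, -0.5, -0.2]
width: 0.002
gripper_force: 0.3
```

Request:
carry_out --claw '[0,0,0,0,0,0]' --delta_pos '[[0.3,0,0],[0.3,0,0],[0.3,0,0],[0.3,0,0],[0.3,0,0],[0,0,0]]' --angular '[[0,0,0],[0,0,0],[0,0,0],[0,0,0],[0,0,0],[0,0,0]]'

```text
clock: 24.25
position: [0.5137, -0.2746, 0.0495]
ee_rot: [3.141, 0.038, 0.0]
force: [-0.5, 0.2, -0.3]
width: 0.006
gripper_force: 0.0
```

Request:
carry_out --claw '[0,0,0]' --delta_pos '[[0.2,0,0],[0.2,0,0],[0,0,0]]' --angular '[[0,0,0],[0,0,0],[0,0,0]]'

```text
clock: 24.55
position: [0.5175, -0.2746, 0.0495]
ee_rot: [3.141, 0.038, 0.0]
force: [-0.1, -0.6, 0.6]
width: 0.005
gripper_force: 0.0
```

Run:
```python
from h import *
for i in range(3):
    p=arm.get_image("side"); s=arm.observe(); print(np.round(s["position"],4),np.round(s["force"],1))
```

```text
[ 0.5173 -0.2746  0.0495] [0.1 0.8 0.2]
[ 0.5171 -0.2746  0.0495] [ 1.  -0.2 -0.5]
[ 0.5171 -0.2746  0.0495] [-0.1 -0.2 -0.1]
```

Request:
carry_out --claw '[0,0,0]' --delta_pos '[[0.2,0,0],[0.1,0,0],[0,0,0]]' --angular '[[0,0,0],[0,0,0],[0,0,0]]'

```text
clock: 25.0
position: [0.5203, -0.2745, 0.0495]
ee_rot: [-3.141, -0.038, -0.0]
force: [-0.1, 0.6, -1.2]
width: 0.005
gripper_force: 0.0
```

Request:
carry_out --claw '[0,0,0,0,0,0,0,0,0,0,0,0,0]' --delta_pos '[[-0.8,0,0],[-0.8,0,0],[-0.8,0,0],[-0.8,0,0],[0,0,-2.5],[0,0,-2.5],[0,0,-2.5],[0,0,-2.5],[0,0,-2.5],[0,0,-2.5],[-2,0,-1],[-2,0,-1],[0,0,0]]' --angular '[[0,0,0],[0,0,0],[0,0,0],[0,0,0],[0,0,0],[0,0,0],[0,0,0],[0,0,0],[0,0,0],[0,0,0],[0,0,0],[0,0,0],[0,0,0]]'

```text
clock: 26.3
position: [0.4454, -0.2774, 0.2208]
ee_rot: [-3.14, -0.032, -0.003]
force: [0.3, 0.5, 0.6]
width: 0.006
gripper_force: 0.0
```

```bash
sed -i 's/170:192,280:306/170:192,278:304/' st.py; python3 st.py
python3 - <<'E'
from h import *
q=arm.get_image("top"); g=cv2.cvtColor(q["frame"],cv2.COLOR_RGB2GRAY); o=cv2.imread("pics/top0.png",0)
print(g[202:222:2,285:308]);print(o[202:222:2,285:308])
p=arm.get_image("side")
d=cv2.absdiff(cv2.cvtColor(p["frame"],cv2.COLOR_RGB2GRAY),cv2.imread("pics/side0.png",0)); print((d[150:215,262:325]//30)[::2,::2])
E
```

```text
[[0.49, 0.39, -0.2], [-0.58, 0.66, -0.04], [0.38, 0.38, -0.32]] [ 0.44837452 -0.27574793  0.21926824]
[(array([284.312, 181.986]), 0.57)]
[[ 71  73  89 107 107 102 109 111 109 108 111 111 109 111 110 104 106  98
   98  94  80  80  77 146 188 187]
 [ 69  77 105  80  67  86 101 102  95  95 109 109 110 109 111 110 110 109
  110 110 104 106 102 135 184 180]
 [ 63  71 104  68  51  77  78  78  75  80  90  97 105 107 110 107 110 110
  113 111 111 111 107 113 132 131]
 [105  88 110 101  98  93  77  77  74  73  74  76  76  79  82  88  95 103
  107 106 108 107 110 111 110 103]
 [105  74  89  96 104 106 102 101 101  95  85  75  73  74  73  74  78  79
   80  82  85  93 100 106 106 108]
 [ 81  66  73  76  82  80  81  86  94 100 101 103 103 100  93  78  73  74
   73  73  72  75  78  80  80  78]
 [ 82  71  71  75  84  74  72  72  78  80  78  81  85  92  98  99 105 102
  100  93  79  74  75  74  70  62]
 [ 78  89 103  96 104 102 106 104 100  91  82  74  72  76  81  80  79  72
   83  92  98 103 100 100  95  95]
 [ 54  72 110 114 110 111 111 111 109 105 103 100 102 102  93  81  49  30
   39  61  79  8
[... 2548 characters left out ...]
135 127 105  69  40  28  25  22  21  27  38  70 107 130 138 138 139 139
  140 138 134 127 122]
 [136 126 105  71  55  52  50  46  47  44  50  77 111 132 139 139 139 139
  139 136 134 128 123]
 [137 130 106  73  55  55  56  53  54  49  57  79 111 133 139 137 135 127
  119 117 119 122 120]
 [138 130 107  74  54  50  50  51  50  49  55  78 109 131 138 131 110  79
   57  54  65  90 107]
 [139 131 106  76  54  51  51  50  49  52  53  69 101 128 138 126  97  60
   43  42  52  79 100]
 [138 134 121 102  90  87  86  85  86  85  85  94 113 132 140 136 124 105
   91  87  94 113 119]]
[[0 0 0 ... 4 4 4]
 [0 0 0 ... 4 4 4]
 [0 0 0 ... 4 4 4]
 ...
 [0 0 0 ... 0 0 0]
 [0 0 0 ... 0 0 0]
 [0 0 0 ... 0 0 0]]
```

Run:
```python
from h import *
p=arm.get_image("side"); g=cv2.cvtColor(p["frame"],cv2.COLOR_RGB2GRAY); o=cv2.imread("pics/side0.png",0)
dk=lambda i:i<28
for nm,(r0,r1,c0,c1) in dict(main=(172,196,276,305),left=(200,216,273,296),far=(156,170,284,306)).items():
    a,b=dk(g[r0:r1,c0:c1]),dk(o[r0:r1,c0:c1]); print(nm,a.sum(),b.sum(),(a&b).sum())
a=np.argwhere(dk(o[172:196,276:305]));b=np.argwhere(dk(g[172:196,276:305]));print(a.mean(0),b.mean(0))
print(o[178:190,280:300]); print(arm.observe()["clock"])
```

```text
main 72 45 45
left 51 36 36
far 41 34 33
[12.88888889 10.4       ] [13.61111111 11.77777778]
[[174 176 173 175 176 175 172 165 160 157 160 155 131 109  55  37  51  74
   93  98]
 [159 176 173 171 171 171 174 173 173 173 173 173 164 125  39  23  26  38
   68  84]
 [142 171 134  97  95 112 168 174 173 172 173 173 166 103  24  15  19  25
   82 157]
 [168 163  80  35  34  56 122 171 173 170 172 173 163  93  32  12  15  41
  106 172]
 [169 160  61  20  20  24  72 149 174 172 174 173 172 150 107  59  64 110
  158 177]
 [166 135  44  22  23  17  41 106 168 173 172 172 174 173 163 157 157 165
  173 174]
 [166 122  33  19  24  16  28  53 103 128 145 149 168 173 171 175 172 173
  175 172]
 [163  95  21   9  17  19  30  25  45  64  75  76  91  96 112 143 150 170
  174 174]
 [167  93  22  11  13  16  26  21  27  47  46  44  43  45  53  72  89 150
  174 174]
 [165  84  22   7  10  11  18  21  35  48  48  40  39  39  37  40  77 167
  174 166]
 [163  62  12   7   9  11  15  21  44  48  48  44  40  39  38  42  92 173
  175 162]
 [161  67  29  17  14  13  14  31  47  49  47  42  39  41  38  50 111 173
  175 164]]
26.65
```

The toggle, the button and both neighbouring breakers match their starting images. The toggle is fully on and the button is up.

```bash
python3 -c "
from cell import arm
print(arm.sign_off())"
```

```text
the job is handed in; nothing more can be done
None
```

I tripped the main breaker with its button, let the button come back up, pushed the toggle home to on and withdrew, then handed the job in at about 26.7 s. The first push on the toggle wedged with about 25 N upward, so I backed off, turned the tool 90° and pushed again cleanly. In the last side view the toggle was on, the button was up and neither narrower breaker had changed.

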